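Stack L-brackets heel to toe

TASK

Stack the two loose L-brackets on the one that already lies on the plywood board, boss side up, each turned half round from the one below (heels on alternate corners, leg ends over leg ends) so that the pile of three stands level and balanced with its outer edges in line to within about a centimetre. Set each bracket down rather than dropping it, keep the bottom bracket on its board, and leave the tape roll, carton and screwdriver where they are.

Things in the scene. Friction and masses are not known exactly. Their poses are not given: they have to be found in the camera images.
- board: plywood board 150 x 150 x 12 mm fixed flat on the table; origin under its centre, top 12 mm above the table. Beside the work stand tall presses: keep hand and wrist off the left one (beyond y = 0.4 m, x over 0.35 m) and the feed chute of the right one (to y = -0.28 m at x = 0.4 m, 0.2 to 0.5 m up), and the scrap bin (x over 0.71 m, 155 mm high)
- bracket_base: aluminium L-bracket, flat, all three alike: two legs 130 long, 50 wide, 16 thick on two sides of a 130 mm square; round boss (38 mm across, 12 mm higher) on the corner where they meet, the heel. Origin: centre of that square, underside. Legs: centre lines y = -40 (along x) and x = -40 (along y), -65 to 65; heel at -x, -y; z up. About 0.4 kg, centre of mass x = y = -17. Lies loose on the board
- bracket_1: aluminium L-bracket, flat, all three alike: two legs 130 long, 50 wide, 16 thick on two sides of a 130 mm square; round boss (38 mm across, 12 mm higher) on the corner where they meet, the heel. Origin: centre of that square, underside. Legs: centre lines y = -40 (along x) and x = -40 (along y), -65 to 65; heel at -x, -y; z up. About 0.4 kg, centre of mass x = y = -17. Loose on the table
- bracket_2: aluminium L-bracket, flat, all three alike: two legs 130 long, 50 wide, 16 thick on two sides of a 130 mm square; round boss (38 mm across, 12 mm higher) on the corner where they meet, the heel. Origin: centre of that square, underside. Legs: centre lines y = -40 (along x) and x = -40 (along y), -65 to 65; heel at -x, -y; z up. About 0.4 kg, centre of mass x = y = -17. Loose on the table
- tape_black: bystander: roll of black tape lying flat, 68 mm across, 18 mm high; origin under its centre
- carton_c: bystander: small brown carton 91 x 68 x 50 mm; origin under its centre
- driver_a: bystander: screwdriver with orange handle lying down, 170 x 25 x 24 mm, along its x; origin under its centre
- bracket_base_heel (a point): top centre of the heel boss of bracket_base, 28 mm above the bracket's underside, at x = y = -40 mm of the bracket's frame
- bracket_1_heel (a point): top centre of the heel boss of bracket_1, 28 mm above the bracket's underside, at x = y = -40 mm of the bracket's frame
- bracket_2_heel (a point): top centre of the heel boss of bracket_2, 28 mm above the bracket's underside, at x = y = -40 mm of the bracket's frame
There are look-alikes about, which are no part of the job. There is more than one size of the board; the job needs the larger.

How it is judged:
By the outcome, as a careful person would: the job done as asked, in the order asked, and still so for the second after the job is handed in, with the robot touching nothing.
It also fails if it takes over 64 s, if anything falls off the work surface, if the arm or the gripper's body presses on something with over 40 N, if the wrist force passes 120 N, or if a joint passes its speed limit or range.

ROBOT

A 6-joint arm with a two-finger parallel gripper is mounted at the origin on a cart in front of the work surface, level with it; the furniture and walls round the work are solid. World frame = base frame: x ahead of the robot, y to its left, z up, the work surface at z = 0. Lengths are in m, angles in rad, forces in N, time in s.
With the tool pointing down it reaches from about 0.375 to 0.975 m from the base axis. Payload 3.8 kg.
Tool frame: the origin (TCP) lies on the centre line of the jaws, within the pads' length; the fingertips stand 14 mm ahead of it and the grasp point (between the pads) lies 5 mm behind it; z points along the fingers, y is the line along which they close (so a half turn about z gives the same grasp; the last joint's range is limited). The gripper opens to 88 mm and grips with 3 to 60 N. Pads are 18 mm wide; open, the fingers measure 123 mm over their backs; the gripper's body (75 mm by 187 mm) begins 45 mm behind the grasp point.
Start: joints at [-0.037, 0.264, 1.604, -0, 1.274, -0.037], TCP at [0.675, -0, 0.253] pointing down, gripper open.
Joint ranges: [-2.63, 2.63], [-0.94, 2.18], [0.31, 2.57], [-1.31, 4.45], [0, 2.66], [-2.55, 2.55]. Speed limits (rad/s): [2.57, 2.57, 3.14, 3.14, 3.14, 3.14].

INTERFACE

Orientations are given as a unit quaternion [w, x, y, z].
In Python, from bench import * gives the robot as it stands.
- The arm moves only by the tool send_rows, never from a script. Its argument "rows" is a list of rows, each a list of 6 numbers: the shift along the tool's x, y, z in units of 40 mm (1.0 is 40 mm), then the turn, a rotation vector about the tool's x, y, z in units of 8 degrees (1.0 is 8 degrees). In form: [[x, y, z, ax, ay, az], ...]. A call has 1 to 5 rows; each row shifts and turns the commanded pose from where the row before left it, along the tool's axes as they then stand; what a row does not reach is not made up. A row lasts 1/10 s, in which the tool goes at most 50 mm and 8.59 degrees, less where a joint would pass 70% of its speed; a pose out of reach is approached as far as the arm can. A call is refused whole if a number of a shift passes 1 or a number of a turn 1, either way. A call with a gripper value outside its range is refused whole. "fingers" is the opening, from 0 (shut) to 1 (fully open), set as the call begins (left out, the last holds). The fingers move at their own pace and stop on an object; the grip force is fixed at half the most. Time passes only in rows, so rows that do not move let the fingers close. It gives the time, the measured TCP pose, the force, the opening and the grip force at its end, in the units of the state.
- read_state(): the state, without advancing time (a new reading comes with each control period).
- grab_frame(name): name is "scene" or "side" or "wrist"; returns a dict with "pixels" (400x640x3 uint8, blue, green, red), "fov_y" (degrees; the focal length in pixels is half the picture's height over the tangent of half this angle, whatever the lens; pixels are square), "cx", "cy" (the principal point, pixels), "position" and "rotation" of the camera in the world. Camera axes: x right, y down, z forward; pixel columns grow to the right and rows downward; lengths in m; the calibration is good to about 2 mm. A picture is of the moment at which its call begins. There is no depth.
- finish_job(): hands the job in; it is judged then, once.
The state is a dict: "clock": time; "joint_positions": joint angles; "qvel": joint speeds; "tau": joint torques, N m; "tool_pos": TCP position; "ee_rot": TCP orientation; "wrist_force": force on the tool from outside, world axes, zero at the start; "ft_torque": the same for the moment, N m; "grip_width": finger opening in m; "grasp_force": force on a finger pad.
Only numpy, scipy, OpenCV 4.12 (cv2) and the standard library are available. Lean on these libraries where they do the work, as an engineer would, in place of code of your own. Each camera call takes 0.05 s, during which the arm holds its last target. There are 200 camera calls.

## Working session

There is one attempt and no reset: what is moved stays moved. The work goes in short steps, Python scripts to look and compute and a tool call to move; the robot and the scene stay as the last step left them, time stands still between calls to the robot, and variables do not carry over. Pictures are saved under pics/ and viewed, at most 10 in all, crops included, and the job is handed in when it is done.

Besides the shell and the picture viewer there is one more tool, called after "Request:" as a command line: name --pt "numbers of a row" for each row, then --argument value for the rest. send_rows: Moves the arm, as the interface text tells. Its arguments: {"type":"object","properties":{"rows":{"type":"array","items":{"type":"array","items":{"type":"number"}}},"fingers":{"type":"number"}},"required":["rows"]}

```bash
ls; mkdir -p pics; cat > h.py <<'E'
from bench import *
import numpy as np, cv2
from scipy.spatial.transform import Rotation as R
def grab(n,save=None):
    f=grab_frame(n); f['pixels']=np.ascontiguousarray(f['pixels']); 
    if save: cv2.imwrite('pics/'+save,f['pixels'])
    return f
def rot(f):
    r=np.array(f['rotation']); return r if r.shape==(3,3) else R.from_quat(r,scalar_first=True).as_matrix()
def F(f): return 200/np.tan(np.radians(f['fov_y'])/2)
def ray(f,p,z):
    p=np.atleast_2d(p).astype(float); k=F(f)
    d=np.c_[(p[:,0]-f['cx'])/k,(p[:,1]-f['cy'])/k,np.ones(len(p))]@rot(f).T
    c=np.array(f['position']); return c+d*((z-c[2])/d[:,2])[:,None]
def proj(f,P):
    q=(np.atleast_2d(P)-np.array(f['position']))@rot(f); k=F(f)
    return np.c_[q[:,0]/q[:,2]*k+f['cx'],q[:,1]/q[:,2]*k+f['cy']]
def tri(f1,p1,f2,p2):
    c=[];d=[]
    for f,p in((f1,p1),(f2,p2)):
        a=ray(f,p,0)[0]; c0=np.array(f['position']); v=a-c0; c.append(c0); d.append(v/np.linalg.norm(v))
    A=np.c_[d[0],-d[1]]; s=np.linalg.lstsq(A,c[1]-c[0],rcond=None)[0]
    a,b=c[0]+s[0]*d[0],c[1]+s[1]*d[1]; return (a+b)/2,np.linalg.norm(a-b)
E
python3 - <<'E'
from h import *
import pickle
fs=[grab(n,n+'0.png') for n in('scene','side','wrist')]
pickle.dump(fs,open('f0.pkl','wb'))
for f in fs: print(f['fov_y'],f['cx'],f['cy'],np.round(f['position'],3),np.round(f['rotation'],3).tolist())
cv2.imwrite('pics/both.png',cv2.resize(np.vstack([fs[0]['pixels'],fs[1]['pixels']]),(480,600)))
E
```

```text
pics
49.544047058083365 324.3944203515731 201.5023846148814 [ 0.009 -0.817  1.11 ] [-0.349, 0.888, -0.277, 0.115]
50.04715188316672 321.7781737548756 196.41856187010882 [ 0.959 -0.752  1.181] [-0.299, 0.918, 0.248, -0.074]
69.41608590345024 315.8912553962861 202.67390361144663 [0.675 0.075 0.383] [0.15, 0.989, 0.0, -0.002]
```

View pics/scene0.png

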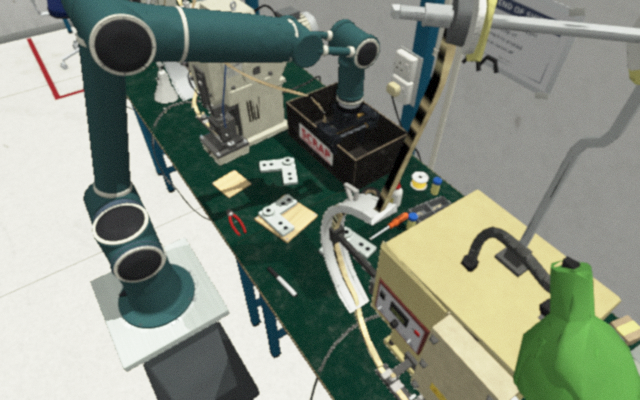

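View pics/side0.png

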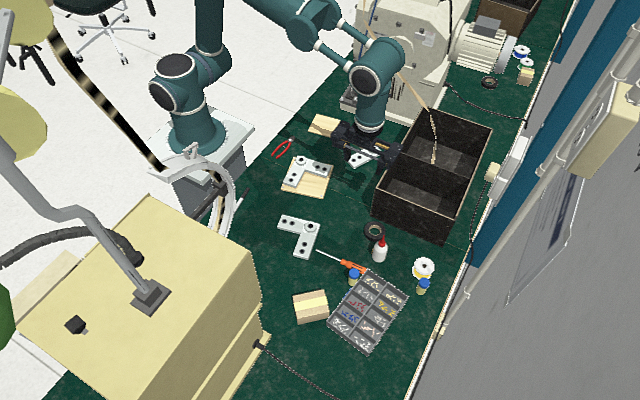

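Scene: base bracket on the large board near (286,217), one loose bracket at (280,170), the other at (355,240) behind the chute. Side: base at (303,172), loose ones at (300,235) and, under the gripper, (357,158).

View pics/wrist0.png

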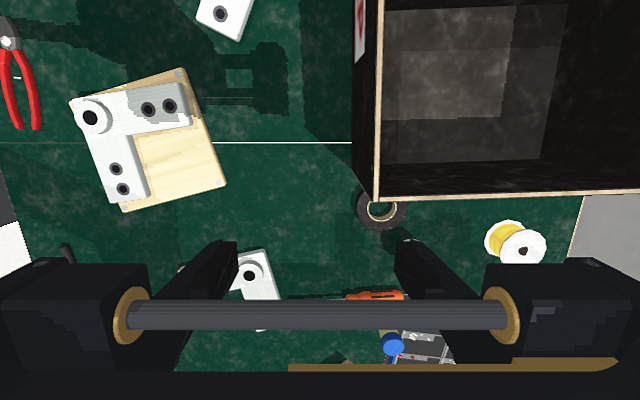

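```bash
python3 - <<'E'
from h import *
import pickle
fs=pickle.load(open('f0.pkl','rb'))
print(proj(fs[2],[[.675,0,0],[.6,0,0],[.675,.1,0]]))
for i,ps in((0,[(286,217),(280,170),(355,240)]),(1,[(303,172),(300,235),(357,158),(373,232),(310,306)])):
    print(np.round(ray(fs[i],ps,.02),3).tolist())
print(read_state())
E
```

```text
[[316.64841517 171.35083456]
 [260.78619586 171.30753841]
 [316.72119977  91.68222308]]
[[0.457, 0.027, 0.02], [0.559, 0.236, 0.02], [0.588, -0.18, 0.02]]
[[0.444, 0.041, 0.02], [0.568, -0.181, 0.02], [0.576, 0.195, 0.02], [0.762, -0.055, 0.02], [0.715, -0.364, 0.02]]
{'clock': 0.15, 'joint_positions': array([-3.69037310e-02,  2.64561080e-01,  1.60506283e+00, -2.11291266e-05,
        1.27367815e+00, -3.68961519e-02]), 'qvel': array([-3.30149703e-04, -3.41552223e-03, -4.06901901e-03, -1.38016865e-03,
       -7.20794220e-05, -1.37784245e-03]), 'tau': array([-3.11732474e-04, -5.02845919e+01, -3.57470334e+01,  7.29960459e-02,
        2.49771774e-02, -9.00718305e-05]), 'tool_pos': array([6.74477611e-01, 8.32283582e-06, 2.51685439e-01]), 'ee_rot': array([-6.19378965e-04,  7.07107009e-01,  7.07106036e-01, -5.89059315e-04]), 'wrist_force': array([-0.14770097, -0.36722821,  0.78697519]), 'ft_torque': array([ 0.05319641, -0.01923196,  0.05324016]), 'grasp_force': 0.0, 'grip_width': 0.08785824371562281}
```

Wrist: base bracket at (140,140), heel top-left at (90,117). One loose bracket is at the top edge at (222,14), and the other is behind the fingers at (250,275). I'm moving to look from above between them.

Request:
send_rows --pt "0.2 -0.9 -0.3 0 0 0" --pt "0.2 -0.9 -0.3 0 0 0" --pt "0.2 -0.9 -0.3 0 0 0" --pt "0.2 -0.9 -0.3 0 0 0" --pt "0 0 0 0 0 0"

```text
clock: 0.65
tool_pos: [0.5284, 0.0328, 0.3026]
ee_rot: [0.0, 0.707, 0.707, 0.001]
wrist_force: [0.6, 0.6, 0.1]
grip_width: 0.0882
grasp_force: 0.0
```

Request:
send_rows --pt "0 0 0 0 0 0"

```text
clock: 0.75
tool_pos: [0.531, 0.0321, 0.3013]
ee_rot: [0.001, 0.707, 0.707, 0.001]
wrist_force: [0.1, 0.5, 0.1]
grip_width: 0.088
grasp_force: 0.0
```

```bash
python3 - <<'E'
from h import *
import pickle
f=grab('wrist','w1.png');g=grab('scene');s=grab('side','s1.png'); pickle.dump([f,g,s],open('f1.pkl','wb'))
print(read_state()['tool_pos'],read_state()['qvel'])
E
```

```text
[0.53165168 0.03176685 0.2999894 ] [-1.10847466e-03  1.17503189e-02 -1.74309099e-03 -1.30684063e-03
  2.71342622e-03  8.86110006e-05]
```

Request:
send_rows --pt "-0.9 0 0 0 0 0" --pt "-0.9 0 0 0 0 0" --pt "-0.9 0 0 0 0 0" --pt "-0.9 0 0 0 0 0" --pt "0 0 0 0 0 0"

```text
clock: 1.4
tool_pos: [0.5315, -0.1161, 0.2995]
ee_rot: [-0.0, 0.709, 0.705, -0.001]
wrist_force: [-0.2, 0.4, -1.5]
grip_width: 0.0885
grasp_force: 0.0
```

Request:
send_rows --pt "0 0 0 0 0 0"

```text
clock: 1.5
tool_pos: [0.5314, -0.1128, 0.2997]
ee_rot: [-0.001, 0.708, 0.706, -0.0]
wrist_force: [-0.2, 0.3, 0.3]
grip_width: 0.0877
grasp_force: 0.0
```

```bash
python3 - <<'E'
from h import *
import pickle
f=grab('wrist','w2.png');g=grab('scene');s=grab('side','s2.png'); pickle.dump([f,g,s],open('f2.pkl','wb'))
print(read_state()['tool_pos'],read_state()['qvel'])
a=cv2.imread('pics/w1.png');b=f['pixels']
cv2.imwrite('pics/w12.png',np.vstack([a[:290],b[:290]]))
E
```

```text
[ 0.53121886 -0.11116246  0.30015202] [ 0.01027333 -0.00783334  0.00326899 -0.0032184   0.00072253 -0.00188454]
```

View pics/w12.png

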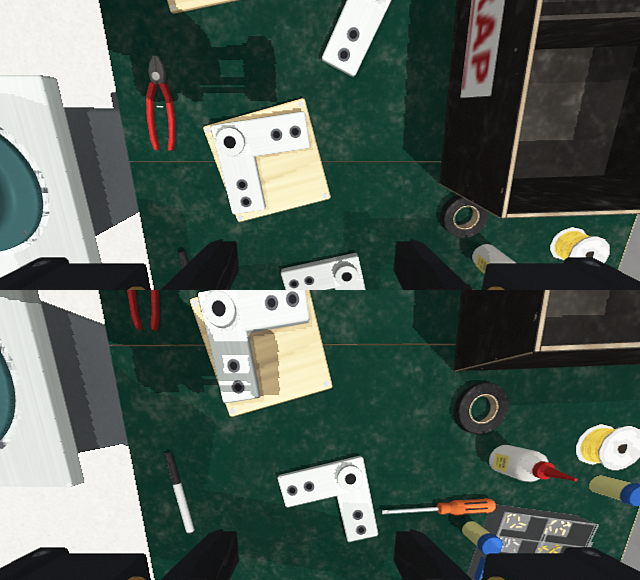

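Wrist 1 (top): base heel boss at (230,142), base leg holes at (277,134), (295,131), (242,185), (246,202), and bracket A's leg holes at (353,34), (344,54). Wrist 2 (bottom): bracket B boss at (350,188), leg holes at (292,200), (309,196), (358,225), (360,240). I'll take a third view for bracket A, then measure the holes.

Request:
send_rows --pt "1 0 0 0 0 0" --pt "1 0 0 0 0 0" --pt "1 0 0 0 0 0" --pt "1 0 0 0 0 0" --pt "1 0 0 0 0 0"

```text
clock: 2.15
tool_pos: [0.5305, 0.0909, 0.3009]
ee_rot: [0.0, 0.706, 0.708, 0.0]
wrist_force: [0.8, 0.2, 1.4]
grip_width: 0.0881
grasp_force: 0.0
```

Request:
send_rows --pt "1 0 0 0 0 0" --pt "0.6 0 0 0 0 0" --pt "0 0 0 0 0 0" --pt "0 0 0 0 0 0"

```text
clock: 2.55
tool_pos: [0.5305, 0.1531, 0.3006]
ee_rot: [0.0, 0.706, 0.708, -0.0]
wrist_force: [-0.1, -0.8, -0.3]
grip_width: 0.0882
grasp_force: 0.0
```

```bash
cat > holes.py <<'E'
from h import *
def holes(f,rowmax=290,amax=700):
    "dark blobs fully enclosed by light metal -> list (u,v,area)"
    im=f['pixels']; hsv=cv2.cvtColor(im,cv2.COLOR_BGR2HSV)
    m=((hsv[...,1]<60)&(hsv[...,2]>95)).astype(np.uint8)
    cs,h=cv2.findContours(m,cv2.RETR_CCOMP,cv2.CHAIN_APPROX_NONE); out=[]
    g=im.max(2).astype(float)
    for c,k in zip(cs,h[0]):
        a=cv2.contourArea(c)
        if k[3]>=0 and 25<a<amax and cv2.contourArea(cs[k[3]])>1200:
            w=np.zeros(m.shape,np.uint8); cv2.drawContours(w,[c],-1,1,-1)
            w=w*np.clip(110-g,0,60); M=cv2.moments(w.astype(np.float32))
            if M['m00']>200 and M['m01']/M['m00']<rowmax: out.append((M['m10']/M['m00'],M['m01']/M['m00'],a))
    return out
E
python3 - <<'E'
from holes import *
import pickle
f=grab('wrist','w3.png'); s=grab('side','s3.png'); c=grab('scene'); pickle.dump([f,c,s],open('f3.pkl','wb'))
print(read_state()['tool_pos'])
for i in(1,2,3):
  fs=pickle.load(open(f'f{i}.pkl','rb')); print(i,np.round(fs[0]['position'],4),np.round(fs[0]['rotation'],4))
  for h in holes(fs[0]): print(np.round(h,1),np.round(ray(fs[0],h[:2],.016)[0],4))
E
```

```text
[0.53090688 0.15135869 0.30069325]
1 [0.5313 0.1066 0.4322] [1.498e-01 9.887e-01 3.000e-04 3.000e-04]
[293.6 283.6  60.5] [ 0.4948 -0.1624  0.016 ]
[308.8 280.4  65.5] [ 0.5199 -0.1564  0.016 ]
[346.3 276.4  79. ] [ 0.5815 -0.1489  0.016 ]
[245.3 201.4  54.5] [ 0.4252 -0.0205  0.016 ]
[241.4 184.3  57. ] [0.4214 0.006  0.016 ]
[229.2 141.8 130. ] [0.4088 0.0678 0.016 ]
[275.9 134.2  58. ] [0.4753 0.0783 0.016 ]
[294.6 131.3  62.5] [0.5017 0.0823 0.016 ]
[481.3  65.7 459. ] [0.7491 0.1665 0.016 ]
[483.   29.4 515.5] [0.7441 0.2086 0.016 ]
[343.5  54.2  71.5] [0.5674 0.1799 0.016 ]
[352.8  34.   70.5] [0.5787 0.2033 0.016 ]
2 [ 0.5324 -0.0385  0.4307] [ 1.492e-01  9.888e-01 -9.000e-04 -1.700e-03]
[528.1 239.9 596.5] [ 0.862  -0.2279  0.016 ]
[360.7 239.7  59.5] [ 0.6008 -0.2272  0.016 ]
[357.4 224.5  63.5] [ 0.5946 -0.2018  0.016 ]
[291.8 200.   55. ] [ 0.4947 -0.1624  0.016 ]
[308.5 196.   53. ] [ 0.5199 -0.1561  0.016 ]
[350.1 188.5 103. ] [ 0.5816 -0.1447  0.016 ]
[502.3 172.5 250. ] [ 0.8019 -0.121   0.016 ]
[622.2 158.3  75. ] [ 0.9691 -0.1007  0.016 ]
[237.7  97.4 106.5] [ 0.4255
[... 205 characters left out ...]
7 0.4315] [ 1.500e-01  9.887e-01  1.700e-03 -6.000e-04]
[251.1 274.4  47.5] [ 0.4252 -0.0244  0.016 ]
[247.7 259.7  48. ] [0.4214 0.0023 0.016 ]
[237. 226. 101.] [0.4087 0.0605 0.016 ]
[279.7 217.4  52.5] [0.4753 0.0749 0.016 ]
[296.8 215.1  53.5] [0.5016 0.0786 0.016 ]
[341.9 148.   52.5] [0.5674 0.1802 0.016 ]
[350.4 131.1  56. ] [0.5786 0.2037 0.016 ]
[373.7  87.8 138.5] [0.6077 0.2602 0.016 ]
[330.7  66.5  63.5] [0.5496 0.2862 0.016 ]
[312.9  57.1  64. ] [0.5262 0.2973 0.016 ]
[465.6 173.9 331. ] [0.7492 0.1434 0.016 ]
[467.1 142.9 365.5] [0.7443 0.188  0.016 ]
[472.9 108.6 471.5] [0.7449 0.2342 0.016 ]
[477.5  70.5 391.5] [0.7431 0.2819 0.016 ]
[482.1  38.9 504. ] [0.7428 0.319  0.016 ]
```

View pics/w3.png

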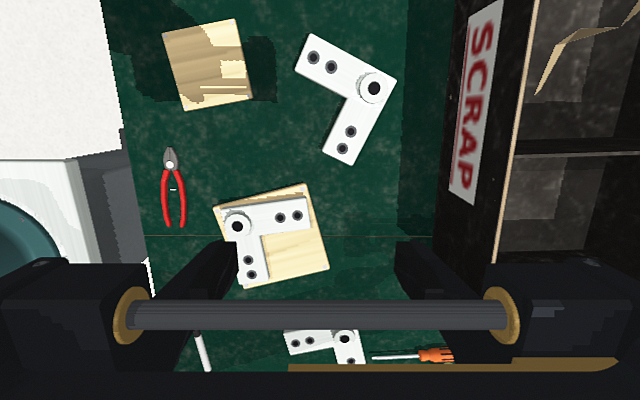

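Wrist 3: bracket A's boss is at (374,88), with leg holes at (331,66), (313,57), (342,148), (350,131). Base is visible at (237,226). Next I'll triangulate and fit poses.

```bash
python3 - <<'E'
from holes import *
import pickle
fs={i:pickle.load(open(f'f{i}.pkl','rb'))[0] for i in(1,2,3)}
O={'base':({1:[(229.2,141.8),(275.9,134.2),(294.6,131.3),(241.4,184.3),(245.3,201.4)],3:[(237,226),(279.7,217.4),(296.8,215.1),(247.7,259.7),(251.1,274.4)],2:[(218.2,18),(270.9,12.3),(292,8.7),(233,75.3),(237.7,97.4)]}),
 'A':{1:[None,(343.5,54.2),(352.8,34)],3:[(373.7,87.8),(341.9,148),(350.4,131.1),(330.7,66.5),(312.9,57.1)]},
 'B':{1:[(346.3,276.4),(308.8,280.4),(293.6,283.6)],2:[(350.1,188.5),(308.5,196),(291.8,200),(357.4,224.5),(360.7,239.7)]}}
for n,o in O.items():
    for i,j in((1,2),(1,3),(2,3)):
        if i in o and j in o:
            for a,b in zip(o[i],o[j]):
                if a and b: p,e=tri(fs[i],a,fs[j],b); print(n,i,j,np.round(p,4),round(e,4))
def fit(f,pts,z0):
    h=ray(f,pts[0],z0+.028)[0,:2]; q=ray(f,pts[1:],z0+.016)[:,:2]
    c=q.mean(0)-h; b=np.arctan2(c[1],c[0])   # bisector 45deg
    ang=[]
    for x in q:
        a=np.arctan2(*(x-h)[::-1])-b; a=(a+np.pi)%(2*np.pi)-np.pi; ang.append(np.degrees(a))
    ang=np.array(ang); yaw=np.degrees(b)-45+np.mean(np.where(ang<0,ang+45,ang-45))
    Rm=R.from_euler('z',yaw,degrees=True).as_matrix()[:2,:2]
    print(' centre',np.round(h+Rm@[.04,.04],4),'heel',np.round(h,4),'yaw',round(yaw,2),'ang',ang.round(1),'d',np.round(np.linalg.norm(q-h,axis=1),4))
for i in(1,2,3): fit(fs[i],O['base'][i],.012)
fit(fs[3],O['A'][3],0); fit(fs[2],O['B'][2],0)
E
```

```text
base 1 2 [0.4156 0.07   0.0394] 0.0
base 1 2 [0.4768 0.0791 0.0275] 0.0001
base 1 2 [0.5025 0.083  0.027 ] 0.0
base 1 2 [0.4244 0.0088 0.0274] 0.0002
base 1 2 [ 0.4275 -0.0179  0.0245] 0.0003
base 1 3 [0.4158 0.07   0.0398] 0.0
base 1 3 [0.4769 0.0791 0.0276] 0.0
base 1 3 [0.5025 0.083  0.0281] 0.0001
base 1 3 [0.4246 0.0089 0.0281] 0.0001
base 1 3 [ 0.4286 -0.0164  0.0291] 0.0
base 2 3 [0.4157 0.0699 0.0396] 0.0
base 2 3 [0.4768 0.0791 0.0275] 0.0001
base 2 3 [0.5025 0.0828 0.0275] 0.0001
base 2 3 [0.4246 0.0087 0.0277] 0.0001
base 2 3 [ 0.4281 -0.018   0.0266] 0.0002
A 1 3 [0.5675 0.1801 0.0149] 0.0
A 1 3 [0.5788 0.2036 0.0145] 0.0
B 1 2 [ 0.5801 -0.1416  0.0279] 0.0
B 1 2 [ 0.5199 -0.1558  0.0169] 0.0002
B 1 2 [ 0.4948 -0.1622  0.0165] 0.0001
 centre [0.4612 0.0362] heel [0.4158 0.07  ] yaw -81.69 ang [ 45.2  45.2 -45.2 -45.2] d [0.0618 0.0877 0.0618 0.0877]
 centre [0.4612 0.0361] heel [0.4158 0.0698] yaw -81.63 ang [ 45.4  45.3 -44.9 -44.9] d [0.0617 0.0877 0.0617 0.0888]
 centre [0.4612 0.0363] heel [0.4159 0.0701] yaw -81.68 ang [ 45.4  45.3 -45.  -45.1] d [0.0618 0.0875 0.0619 0.0881]
 centre [0.5521 0.2406] heel [0.6054 0.2593] yaw -205.67 ang [ 45.1  45.  -44.9 -44.8] d [0.0877 0.0617 0.062  0.0879]
 centre [ 0.5506 -0.1899] heel [ 0.5801 -0.1416] yaw -166.42 ang [-45.1 -45.   44.9  45. ] d [0.062  0.0878 0.0619 0.0881]
```

Heights check out: boss tops are 28 mm on the table and 40 mm on the board, and leg angles are 90°. The poses are:
- Base: (0.461, 0.036), yaw -81.7°
- A: (0.552, 0.241), yaw 154.3°
- B: (0.551, -0.190), yaw -166.4°

I'll start with A, gripping across its y-leg at (0.588, 0.223) with the tool turned -25.7°.

Request:
send_rows --pt "0.89 0.71 0 0 0 0" --pt "0.89 0.71 0 0 0 0" --pt "0 0 0 0 0 0.8" --pt "0 0 0 0 0 0.8" --pt "0 0 0 0 0 0.8"

```text
clock: 3.2
tool_pos: [0.5883, 0.2222, 0.3002]
ee_rot: [0.0, 0.817, 0.577, -0.0]
wrist_force: [-0.1, 0.0, -0.7]
grip_width: 0.0878
grasp_force: 0.0
```

Request:
send_rows --pt "0 0 0 0 0 0.8" --pt "0 0 1 0 0 0" --pt "0 0 1 0 0 0" --pt "0 0 1 0 0 0" --pt "0 0 1 0 0 0"

```text
clock: 3.7
tool_pos: [0.5882, 0.2217, 0.1396]
ee_rot: [0.0, 0.847, 0.532, 0.0]
wrist_force: [-0.4, 0.2, 0.2]
grip_width: 0.088
grasp_force: 0.0
```

Request:
send_rows --pt "0 0 0.8 0 0 0" --pt "0 0 0.7 0 0 0" --pt "0 0 0 0 0 0" --pt "0 0 0 0 0 0"

```text
clock: 4.1
tool_pos: [0.5878, 0.2222, 0.0807]
ee_rot: [-0.0, 0.847, 0.532, -0.001]
wrist_force: [-0.5, -0.9, 0.4]
grip_width: 0.0882
grasp_force: 0.0
```

```bash
cat > st.py <<'E'
from h import *
def avg(n=5,cam='wrist'):
    P=[];T=[]
    for _ in range(n):
        f=grab_frame(cam); s=read_state(); P.append(s['tool_pos']); T.append(R.from_quat(s['ee_rot'],scalar_first=True).as_matrix())
    y=np.mean([t[:,1] for t in T],0); z=np.mean([t[:,2] for t in T],0)
    print('pos',np.mean(P,0).round(4),'theta',np.degrees(np.arctan2(y[1],y[0])).round(2),'z axis',z.round(4),'q6',s['joint_positions'][5].round(2),'F',np.round(s['wrist_force'],1),'w',round(s['grip_width'],4),'t',round(s['clock'],2))
    f['pixels']=np.ascontiguousarray(f['pixels']); return f
E
python3 - <<'E'
from st import *
f=avg(); cv2.imwrite('pics/w4.png',f['pixels'])
E
```

```text
pos [0.5895 0.2233 0.083 ] theta -25.64 z axis [ 0.0034  0.0011 -1.    ] q6 0.77 F [-0.4 -0.5 -0. ] w 0.0885 t 4.35
```

View pics/w4.png

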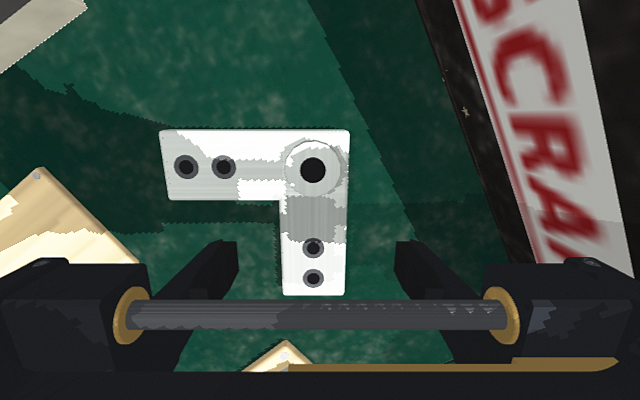

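Bracket A's leg runs straight down at col 315, centred between the fingers (318) and square to them. Descending to grip.

Request:
send_rows --pt "0 0 0.5 0 0 0" --pt "0 0 0.5 0 0 0" --pt "0 0 0.35 0 0 0" --pt "0 0 0.15 0 0 0" --pt "0 0 0 0 0 0"

```text
clock: 4.85
tool_pos: [0.5873, 0.2231, 0.0201]
ee_rot: [-0.0, 0.846, 0.533, -0.001]
wrist_force: [1.2, 0.2, -0.2]
grip_width: 0.0879
grasp_force: 0.0
```

```bash
python3 - <<'E'
from st import *
avg(6)
E
```

```text
pos [0.5885 0.2235 0.0215] theta -25.6 z axis [ 1.3e-03  4.0e-04 -1.0e+00] q6 0.77 F [-0.4  0.  -0.9] w 0.0882 t 5.15
```

Request:
send_rows --pt "0 0 0.11 0 0 0" --pt "0 0 0 0 0 0"

```text
clock: 5.35
tool_pos: [0.5875, 0.2231, 0.016]
ee_rot: [-0.0, 0.846, 0.533, -0.0]
wrist_force: [0.5, -0.2, -1.2]
grip_width: 0.0884
grasp_force: 0.0
```

Request:
send_rows --pt "0 0 0 0 0 0" --pt "0 0 0 0 0 0" --pt "0 0 0 0 0 0" --pt "0 0 0 0 0 0" --pt "0 0 0 0 0 0" --fingers 0

```text
clock: 5.85
tool_pos: [0.5877, 0.2232, 0.0164]
ee_rot: [-0.0, 0.846, 0.533, -0.0]
wrist_force: [-1.7, 1.4, 1.8]
grip_width: 0.0502
grasp_force: 1.1
```

Request:
send_rows --pt "0 0 0 0 0 0" --pt "0 0 0 0 0 0" --pt "0 0 0 0 0 0" --pt "0 0 0 0 0 0" --pt "0 0 0 0 0 0"

```text
clock: 6.35
tool_pos: [0.5877, 0.2232, 0.0163]
ee_rot: [-0.0, 0.846, 0.533, -0.0]
wrist_force: [-0.2, 0.4, 1.3]
grip_width: 0.0493
grasp_force: 30.0
```

```bash
python3 - <<'E'
from st import *
from holes import holes
f=avg(4)
for h in holes(f): print(np.round(h,1))
E
```

```text
pos [0.5877 0.2232 0.0163] theta -25.6 z axis [-2.e-04  0.e+00 -1.e+00] q6 0.77 F [-0.3  1.2  1.4] w 0.0496 t 6.55
```

Request:
send_rows --pt "0 0 -0.4 0 0 0" --pt "0 0 -0.8 0 0 0" --pt "0 0 -0.9 0 0 0" --pt "0 0 -0.9 0 0 0" --pt "0 0 0 0 0 0"

```text
clock: 7.05
tool_pos: [0.5919, 0.2244, 0.1431]
ee_rot: [0.001, 0.846, 0.533, 0.006]
wrist_force: [2.0, 0.6, -3.4]
grip_width: 0.0494
grasp_force: 30.0
```

```bash
python3 - <<'E'
from st import *
from holes import holes
f=avg(4); cv2.imwrite('pics/w5.png',f['pixels'])
s=read_state(); T=R.from_quat(s['ee_rot'],scalar_first=True).as_matrix(); p=np.array(s['tool_pos'])
for h in holes(f,400,4000): print(np.round(h,1), *[np.round(T.T@(ray(f,h[:2],p[2]-.0163+dz)[0]-p)*1000,1) for dz in(.016,.028)])
E
```

```text
pos [0.5877 0.223  0.1364] theta -25.6 z axis [ 6.e-04 -1.e-04 -1.e+00] q6 0.77 F [ 1.  -0.  -6.1] w 0.0494 t 7.25
[316.  341.1 245.5] [-47.5   1.9   0.4] [-36.3   1.9 -11.6]
[ 315.7  195.4 1183. ] [38.   1.7  0.2] [ 41.4   1.7 -11.8]
[ 184.5  188.7 1003. ] [ 41.3 -60.3   0.4] [ 44.3 -54.7 -11.7]
[ 129.6  188.7 1009.5] [ 41.2 -86.4   0.4] [ 44.3 -78.4 -11.6]
[523.6 232.5 918.5] [ 1.900e+01  1.047e+02 -1.000e-01] [ 24.1  95.4 -12.1]
[ 504.   186.8 1031.5] [42.3 90.5 -0.1] [ 45.3  82.4 -12.1]
[ 488.7  131.5 1428.5] [67.6 78.7 -0.2] [ 68.3  71.8 -12.1]
[ 467.4   68.2 1252. ] [93.4 65.3 -0.2] [ 91.8  59.5 -12.2]
```

View pics/w5.png

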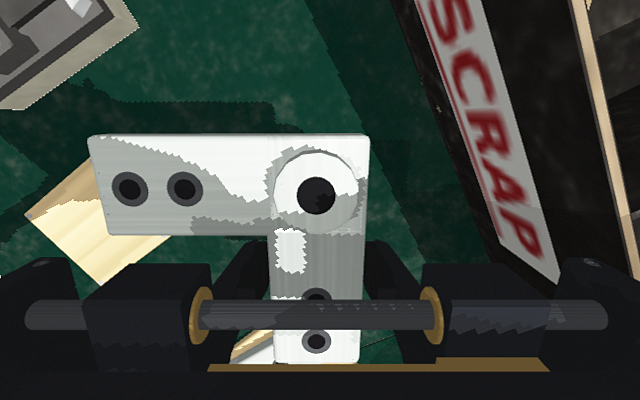

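A is gripped square with its leg centred. Rounded blobs put the heel at tool (41, 2) mm, against the expected (40, 0). Carrying it over the base.

Request:
send_rows --pt "-0.6 -0.04 0 0 0 0" --pt "-0.9 -0.04 0 0 0 0" --pt "-1 -0.04 0 0 0 0" --pt "-1 -0.04 0 0 0 0" --pt "-1 -0.04 0 0 0 0"

```text
clock: 7.75
tool_pos: [0.4998, 0.063, 0.1334]
ee_rot: [-0.001, 0.846, 0.533, -0.002]
wrist_force: [0.7, -0.3, -5.1]
grip_width: 0.0497
grasp_force: 30.0
```

Request:
send_rows --pt "-0.9 -0.05 0 0 0 0" --pt "-0.7 -0.05 0 0 0 0" --pt "-0.33 0 0 0 0 0.6" --pt "0 0 0 0 0 1" --pt "0 0 0 0 0 1"

```text
clock: 8.25
tool_pos: [0.4634, -0.0041, 0.1337]
ee_rot: [-0.001, 0.93, 0.368, -0.002]
wrist_force: [-0.3, -0.3, -5.6]
grip_width: 0.0492
grasp_force: 30.0
```

Request:
send_rows --pt "0 0 0 0 0 1" --pt "0 0 0 0 0 1" --pt "0 0 0 0 0 1" --pt "0 0 0 0 0 1" --pt "0 0 0 0 0 0.4"

```text
clock: 8.75
tool_pos: [0.4636, -0.0035, 0.1336]
ee_rot: [-0.0, 0.997, 0.071, -0.003]
wrist_force: [-0.5, -0.6, -5.9]
grip_width: 0.0495
grasp_force: 30.0
```

Request:
send_rows --pt "0 0 0 0 0 0" --pt "0 0 0 0 0 0"

```text
clock: 8.95
tool_pos: [0.4644, -0.0035, 0.1345]
ee_rot: [-0.0, 0.997, 0.074, -0.002]
wrist_force: [1.1, -0.2, -5.3]
grip_width: 0.0496
grasp_force: 30.0
```

```bash
python3 - <<'E'
from st import *
from holes import holes
f=avg(5); cv2.imwrite('pics/w6.png',f['pixels'])
s=grab('side'); g=grab('scene')
a=s['pixels'][90:270,200:430]; b=g['pixels'][120:300,190:420]
cv2.imwrite('pics/w6b.png',cv2.resize(np.hstack([a,b]),(800,313)))
E
```

```text
pos [ 0.4652 -0.0035  0.1355] theta -81.55 z axis [-1.5e-03  1.0e-04 -1.0e+00] q6 1.36 F [ 1.1  0.5 -5.6] w 0.0495 t 9.2
```

View pics/w6.png

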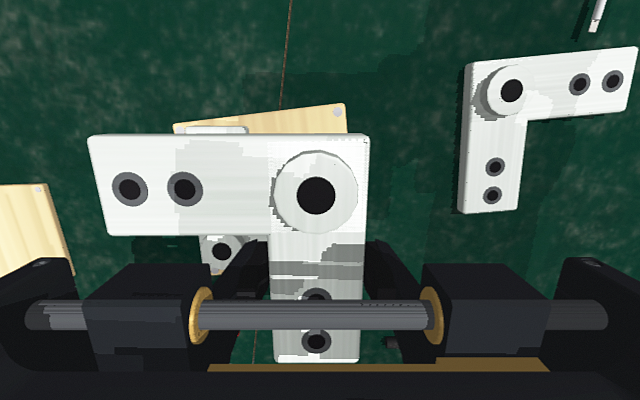

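The held bracket (heel at (316,195)) sits above the base. The base boss shows at (222,250) and its leg end at (215,130), so it's the right half-turn. I'll use this rotated view to cancel camera bias.

```bash
python3 - <<'E'
from st import *
from holes import holes
f=avg(3)
for h in holes(f,400,4000): print(np.round(h,1), *[np.round(ray(f,h[:2],z)[0],4) for z in(.016,.028,.04)])
E
```

```text
pos [ 0.4659 -0.0036  0.1364] theta -81.59 z axis [ 2.e-04 -0.e+00 -1.e+00] q6 1.36 F [-0.6 -0.  -4.6] w 0.0496 t 9.45
[221.4 251.5 293. ] [0.403  0.0768 0.016 ] [0.4097 0.0734 0.028 ] [0.4163 0.07   0.04  ]
[185.4 202.9  72. ] [0.4473 0.1117 0.016 ] [0.4518 0.1067 0.028 ] [0.4564 0.1016 0.04  ]
[129.3 189.  394.5] [0.4531 0.1618 0.016 ] [0.4573 0.1543 0.028 ] [0.4616 0.1469 0.04  ]
[ 315.6  195.2 1179. ] [ 0.4718 -0.0046  0.016 ] [ 0.4752 -0.0041  0.028 ] [ 0.4785 -0.0036  0.04  ]
[185.  187.5 644. ] [0.4618 0.1123 0.016 ] [0.4656 0.1072 0.028 ] [0.4695 0.1022 0.04  ]
[491.3 195.3 236.5] [ 0.495  -0.1619  0.016 ] [ 0.4972 -0.1539  0.028 ] [ 0.4995 -0.1459  0.04  ]
[493.9 167.  253.5] [ 0.5202 -0.1557  0.016 ] [ 0.5212 -0.148   0.028 ] [ 0.5223 -0.1403  0.04  ]
[486.5 105.4  30. ] [ 0.5686 -0.1329  0.016 ] [ 0.5674 -0.1263  0.028 ] [ 0.5661 -0.1197  0.04  ]
[510.4  91.  415. ] [ 0.5823 -0.1487  0.016 ] [ 0.5804 -0.1413  0.028 ] [ 0.5784 -0.1339  0.04  ]
[611.2  81.5 162. ] [ 0.601  -0.2268  0.016 ] [ 0.5982 -0.2157  0.028 ] [ 0.5954 -0.2046  0.04  ]
[577.6  84.8 261. ] [ 0.5947 -0.2008  0.016 ] [ 0.5922 -0.191   0.028 ] [ 0.5897 -0.1811  0.04  ]
```

The views agree to 0.5 mm. Held heel needs a shift of about 1.7 mm along -tool y. Lowering onto the base.

Request:
send_rows --pt "0 -0.04 0.4 0 0 0" --pt "0 0 0.7 0 0 0" --pt "0 0 0.6 0 0 0" --pt "0 0 0.3 0 0 0" --pt "0 0 0.2 0 0 0"

```text
clock: 9.95
tool_pos: [0.465, -0.002, 0.0473]
ee_rot: [-0.0, 0.997, 0.073, -0.001]
wrist_force: [-0.2, 0.1, -5.2]
grip_width: 0.0495
grasp_force: 30.0
```

Request:
send_rows --pt "0 0 0 0 0 0" --pt "0 0 0.02 0 0 0" --pt "0 0 0.02 0 0 0" --pt "0 0 0 0 0 0"

```text
clock: 10.35
tool_pos: [0.4665, -0.002, 0.0476]
ee_rot: [0.0, 0.997, 0.073, 0.001]
wrist_force: [0.0, 0.5, -5.4]
grip_width: 0.0499
grasp_force: 30.0
```

```bash
python3 - <<'E'
from st import *
avg(4)
E
```

```text
pos [ 0.4661 -0.002   0.0473] theta -81.6 z axis [ 1.1e-03 -1.0e-04 -1.0e+00] q6 1.37 F [ 0.7  0.8 -4.8] w 0.0496 t 10.55
```

Request:
send_rows --pt "0 0 0.03 0 0 0" --pt "0 0 0.02 0 0 0" --pt "0 0 0 0 0 0"

```text
clock: 10.85
tool_pos: [0.4656, -0.002, 0.0446]
ee_rot: [-0.0, 0.997, 0.073, -0.0]
wrist_force: [0.3, 0.3, -4.1]
grip_width: 0.0497
grasp_force: 30.0
```

Request:
send_rows --pt "0 0 0.02 0 0 0" --pt "0 0 0 0 0 0" --pt "0 0 0 0 0 0"

```text
clock: 11.15
tool_pos: [0.4657, -0.002, 0.0443]
ee_rot: [-0.0, 0.997, 0.073, 0.0]
wrist_force: [-0.9, -0.5, 2.1]
grip_width: 0.0496
grasp_force: 30.0
```

Contact: the vertical force swung from -5 to +2 N. Releasing gently and rising.

Request:
send_rows --pt "0 0 0 0 0 0" --pt "0 0 0 0 0 0" --pt "0 0 0 0 0 0" --pt "0 0 0 0 0 0" --fingers 0.75

```text
clock: 11.55
tool_pos: [0.466, -0.002, 0.0441]
ee_rot: [0.0, 0.997, 0.073, 0.0]
wrist_force: [0.8, -0.1, 0.1]
grip_width: 0.0663
grasp_force: 0.0
```

Request:
send_rows --pt "0 0 -0.3 0 0 0" --pt "0 0 -0.7 0 0 0" --pt "0 0 -1 0 0 0" --pt "0 0 -1 0 0 0" --pt "0 0 -1 0 0 0"

```text
clock: 12.05
tool_pos: [0.4654, -0.002, 0.2063]
ee_rot: [0.0, 0.997, 0.073, 0.0]
wrist_force: [0.4, -0.2, -0.0]
grip_width: 0.0661
grasp_force: 0.0
```

Request:
send_rows --pt "0 0 -1 0 0 0" --pt "0 0 -1 0 0 0" --pt "0 0 0 0 0 -1" --pt "0 0 0 0 0 -1" --pt "0 0 0 0 0 -1" --fingers 1

```text
clock: 12.55
tool_pos: [0.4658, -0.002, 0.2856]
ee_rot: [0.0, 0.959, 0.282, 0.001]
wrist_force: [0.1, 0.1, -0.4]
grip_width: 0.088
grasp_force: 0.0
```

Request:
send_rows --pt "0 0 0 0 0 -1" --pt "0 0 0 0 0 -1" --pt "0 0 0 0 0 0" --pt "0 0 0 0 0 0"

```text
clock: 12.95
tool_pos: [0.4656, -0.002, 0.2845]
ee_rot: [0.0, 0.913, 0.408, 0.0]
wrist_force: [0.8, -0.0, 0.6]
grip_width: 0.0879
grasp_force: 0.0
```

```bash
python3 - <<'E'
from st import *
from holes import holes
f=avg(5); cv2.imwrite('pics/w7.png',f['pixels'])
for h in holes(f,400,1500): print(np.round(h,1), *[np.round(ray(f,h[:2],z)[0],4) for z in(.016,.028,.04,.044,.056)])
E
```

```text
pos [ 0.4656 -0.002   0.2842] theta -41.71 z axis [ 3.e-04 -0.e+00 -1.e+00] q6 0.67 F [-0.9  0.6 -0.2] w 0.0885 t 13.2
[400.4 235.5  74. ] [ 0.4949 -0.1622  0.016 ] [ 0.4956 -0.1557  0.028 ] [ 0.4962 -0.1492  0.04  ] [ 0.4965 -0.1471  0.044 ] [ 0.4971 -0.1406  0.056 ]
[484.5 222.   79.5] [ 0.6007 -0.2272  0.016 ] [ 0.5982 -0.2188  0.028 ] [ 0.5957 -0.2104  0.04  ] [ 0.5948 -0.2075  0.044 ] [ 0.5923 -0.1991  0.056 ]
[411.6 222.5  84.5] [ 0.5198 -0.1563  0.016 ] [ 0.5197 -0.15    0.028 ] [ 0.5196 -0.1437  0.04  ] [ 0.5196 -0.1416  0.044 ] [ 0.5195 -0.1353  0.056 ]
[471.5 212.4  54. ] [ 0.5946 -0.2018  0.016 ] [ 0.5922 -0.1941  0.028 ] [ 0.5899 -0.1864  0.04  ] [ 0.5891 -0.1839  0.044 ] [ 0.5868 -0.1762  0.056 ]
[443.3 191.1 114.5] [ 0.582  -0.1475  0.016 ] [ 0.5801 -0.1414  0.028 ] [ 0.5781 -0.1354  0.04  ] [ 0.5775 -0.1334  0.044 ] [ 0.5755 -0.1274  0.056 ]
[294.3 200.1  65.5] [ 0.4137 -0.0157  0.016 ] [ 0.4168 -0.0136  0.028 ] [ 0.4199 -0.0116  0.04  ] [ 0.421  -0.0109  0.044 ] [ 0.4241 -0.0088  0.056 ]
[306.4 185.8  67.5] [ 0.4411 -0.0116  0.016 ] [ 0.4434 -0.0097  0.028 ] [ 0.4457 -0.0077  0.04  ] [ 0.4465 -0.0071  0.044 ] [ 0.4487 -0.0051  0.056 ]
[249.2 157.2 151. ] [0.4094 0.071  0.016 ] [0.4127 0.0705 0.028 ] [0.4159 0.07   0.04  ] [0.417  0.0698 0.044 ] [0.4202 0.0692 0.056 ]
[337.9 150.6 148. ] [ 0.5067 -0.0036  0.016 ] [ 0.5071 -0.0019  0.028 ] [ 5.074e-01 -1.000e-04  4.000e-02] [5.075e-01 4.000e-04 4.400e-02] [0.5078 0.0021 0.056 ]
[299.3 116.9  70. ] [0.4972 0.0642 0.016 ] [0.4978 0.0639 0.028 ] [0.4984 0.0635 0.04  ] [0.4986 0.0634 0.044 ] [0.4992 0.0631 0.056 ]
[282.7 102.7  73. ] [0.493  0.0918 0.016 ] [0.4938 0.0906 0.028 ] [0.4945 0.0895 0.04  ] [0.4947 0.0891 0.044 ] [0.4954 0.0879 0.056 ]
```

View pics/w7.png

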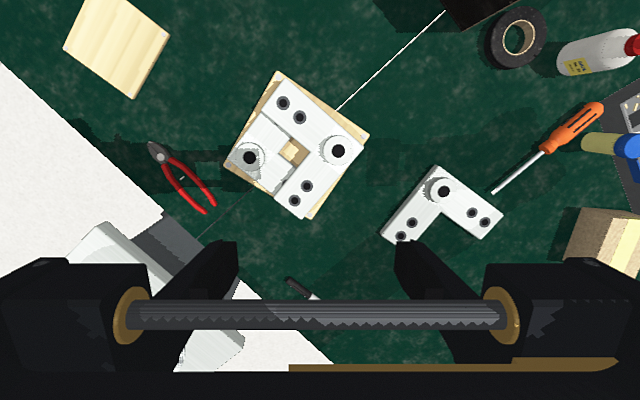

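Bracket A lies on the base with its heel at (0.508, 0.002), 1.2 mm from target, and the base has not moved. For bracket B I rotate to 13.6°, then go over its y-leg at (0.588, -0.181).

Request:
send_rows --pt "0 0 0 0 0 -1" --pt "0 0 0 0 0 -1" --pt "0 0 0 0 0 -1" --pt "0 0 0 0 0 -1" --pt "0 0 0 0 0 -1" --fingers 0.8

```text
clock: 13.7
tool_pos: [0.4656, -0.002, 0.2839]
ee_rot: [-0.0, 0.715, 0.699, -0.0]
wrist_force: [-0.2, 0.3, 1.1]
grip_width: 0.0706
grasp_force: 0.0
```

Request:
send_rows --pt "0 0 0 0 0 -1" --pt "0 0 0 0 0 -0.9" --pt "-0.84 0.32 0.4 0 0 0" --pt "-0.84 0.32 0.7 0 0 0" --pt "-0.84 0.32 0.7 0 0 0"

```text
clock: 14.2
tool_pos: [0.5279, -0.0919, 0.212]
ee_rot: [0.001, 0.618, 0.786, 0.001]
wrist_force: [-0.4, 0.5, -0.3]
grip_width: 0.0704
grasp_force: 0.0
```

Request:
send_rows --pt "-0.84 0.32 0.7 0 0 0" --pt "-0.84 0.32 0.7 0 0 0" --pt "-0.86 0.32 0.7 0 0 0" --pt "0 0 0.8 0 0 0" --pt "0 0 0 0 0 0"

```text
clock: 14.7
tool_pos: [0.5842, -0.1803, 0.0903]
ee_rot: [-0.005, 0.619, 0.785, -0.002]
wrist_force: [-1.4, 0.4, -0.9]
grip_width: 0.0705
grasp_force: 0.0
```

```bash
python3 - <<'E'
from st import *
from holes import holes
f=avg(5); cv2.imwrite('pics/w8.png',f['pixels'])
for h in holes(f,400,1500): print(np.round(h,1), *[np.round(ray(f,h[:2],z)[0],4) for z in(.016,.028)])
E
```

```text
pos [ 0.5877 -0.1803  0.0962] theta 13.59 z axis [-7.e-04  4.e-04 -1.e+00] q6 -0.58 F [ 0.5 -0.1  0.6] w 0.0707 t 14.95
[394.6 303.6  31.5] [ 0.6745 -0.2451  0.016 ] [ 0.6687 -0.2373  0.028 ]
[234.9 303.1  32. ] [ 0.5401 -0.2771  0.016 ] [ 0.5419 -0.2676  0.028 ]
[317.1 267.7 107. ] [ 0.601  -0.2269  0.016 ] [ 0.5993 -0.2202  0.028 ]
[316.9 239.2 111. ] [ 0.5948 -0.2019  0.016 ] [ 0.5935 -0.1966  0.028 ]
[317.6 165.  450. ] [ 0.5811 -0.1435  0.016 ] [ 0.5805 -0.1415  0.028 ]
[232.9 161.8 205. ] [ 0.5197 -0.1559  0.016 ] [ 0.5226 -0.1532  0.028 ]
[198.5 162.  387.5] [ 0.4951 -0.162   0.016 ] [ 0.4994 -0.159   0.028 ]
[576.9  88.7 104. ] [ 0.7418 -0.0502  0.016 ] [ 0.7321 -0.0535  0.028 ]
[569.   80.2  40. ] [ 0.7339 -0.0466  0.016 ] [ 0.7247 -0.0501  0.028 ]
[594.7  54.2  53.5] [ 0.7427 -0.028   0.016 ] [ 0.733  -0.0325  0.028 ]
```

View pics/w8.png

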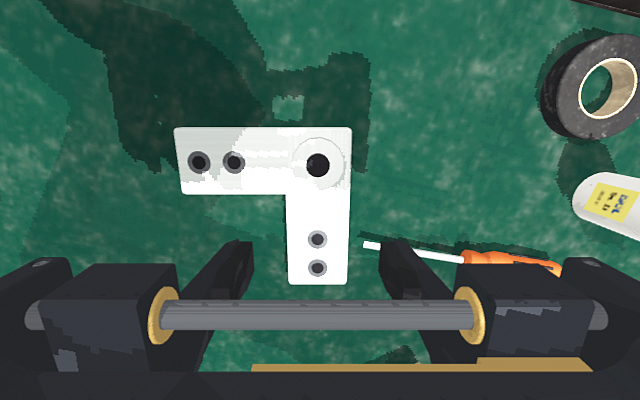

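Bracket B's leg is at cols 290–348 between the fingers, and the screwdriver tip at (365,244) is about 13 mm clear of the finger. Descending and gripping.

Request:
send_rows --pt "0 0 0.6 0 0 0" --pt "0 0 0.6 0 0 0" --pt "0 0 0.4 0 0 0" --pt "0 0 0.25 0 0 0" --pt "0 0 0.1 0 0 0"

```text
clock: 15.45
tool_pos: [0.5877, -0.1804, 0.0176]
ee_rot: [-0.0, 0.618, 0.786, -0.0]
wrist_force: [0.1, 0.4, 0.2]
grip_width: 0.0704
grasp_force: 0.0
```

Request:
send_rows --pt "0 0 0 0 0 0" --pt "0 0 0.04 0 0 0" --pt "0 0 0 0 0 0" --pt "0 0 0 0 0 0"

```text
clock: 15.85
tool_pos: [0.5884, -0.1809, 0.017]
ee_rot: [0.001, 0.618, 0.786, 0.0]
wrist_force: [-0.2, -0.3, 0.1]
grip_width: 0.0706
grasp_force: 0.0
```

Request:
send_rows --pt "0 0 0 0 0 0" --pt "0 0 0 0 0 0" --pt "0 0 0 0 0 0" --pt "0 0 0 0 0 0" --pt "0 0 0 0 0 0" --fingers 0

```text
clock: 16.35
tool_pos: [0.5883, -0.1807, 0.0165]
ee_rot: [0.0, 0.618, 0.786, 0.0]
wrist_force: [1.0, 0.1, 0.8]
grip_width: 0.0499
grasp_force: 30.0
```

Request:
send_rows --pt "0 0 0 0 0 0" --pt "0 0 0 0 0 0" --pt "0 0 0 0 0 0" --pt "0 0 0 0 0 0"

```text
clock: 16.75
tool_pos: [0.5883, -0.1807, 0.0165]
ee_rot: [0.0, 0.618, 0.786, 0.0]
wrist_force: [2.3, 0.2, 0.5]
grip_width: 0.0495
grasp_force: 30.0
```

Request:
send_rows --pt "0 0 -0.4 0 0 0" --pt "0 0 -0.9 0 0 0" --pt "0 0 -1 0 0 0" --pt "0 0 -1 0 0 0" --pt "0.4 -0.1 0 0 0 0"

```text
clock: 17.25
tool_pos: [0.5844, -0.1685, 0.1555]
ee_rot: [0.006, 0.619, 0.785, 0.002]
wrist_force: [2.5, -1.1, -4.3]
grip_width: 0.0499
grasp_force: 30.0
```

Request:
send_rows --pt "0.8 -0.2 0 0 0 0" --pt "0.9 -0.22 0 0 0 0" --pt "0.9 -0.22 0 0 0 0" --pt "0.9 -0.22 0 0 0 0" --pt "0.9 -0.22 0 0 0 0"

```text
clock: 17.75
tool_pos: [0.4928, -0.0035, 0.1458]
ee_rot: [-0.002, 0.619, 0.786, -0.002]
wrist_force: [1.4, 0.8, -5.1]
grip_width: 0.0497
grasp_force: 30.0
```

Request:
send_rows --pt "0.9 -0.22 0 0 0 0" --pt "0.8 -0.21 0 0 0 0" --pt "0.46 -0.1 0 0 0 -0.6" --pt "0 0 0 0 0 -1" --pt "0 0 0 0 0 -1"

```text
clock: 18.25
tool_pos: [0.4522, 0.0746, 0.1459]
ee_rot: [-0.002, 0.463, 0.886, -0.002]
wrist_force: [0.1, -0.1, -4.6]
grip_width: 0.0491
grasp_force: 30.0
```

Request:
send_rows --pt "0 0 0 0 0 -1" --pt "0 0 0 0 0 -1" --pt "0 0 0 0 0 -1" --pt "0 0 0 0 0 -1" --pt "0 0 0 0 0 -1"

```text
clock: 18.75
tool_pos: [0.4526, 0.0739, 0.1458]
ee_rot: [-0.003, 0.133, 0.991, -0.001]
wrist_force: [0.3, 0.2, -4.8]
grip_width: 0.0495
grasp_force: 30.0
```

Request:
send_rows --pt "0 0 0 0 0 -1" --pt "0 0 0 0 0 -1" --pt "0 0 0 0 0 -1" --pt "0 0 0 0 0 0" --pt "0 0 0 0 0 0"

```text
clock: 19.25
tool_pos: [0.4538, 0.0739, 0.1467]
ee_rot: [-0.002, -0.072, 0.997, 0.0]
wrist_force: [-0.7, -0.4, -4.9]
grip_width: 0.05
grasp_force: 30.0
```

```bash
python3 - <<'E'
from st import *
from holes import holes
f=avg(6); cv2.imwrite('pics/w9.png',f['pixels'])
p=np.array(read_state()['tool_pos'])
for h in holes(f,400,4000): print(np.round(h,1), *[np.round(ray(f,h[:2],z)[0],4) for z in(.044,.056,p[2]-.0005,p[2]+.0115)])
E
```

```text
pos [0.4552 0.0739 0.1477] theta 98.3 z axis [-1.3e-03 -1.0e-04 -1.0e+00] q6 -1.61 F [ 0.4 -0.6 -4.1] w 0.0495 t 19.55
[315.5 341.5 265.5] [0.5957 0.0919 0.044 ] [0.5847 0.0903 0.056 ] [0.5009 0.0783 0.1477] [0.4899 0.0767 0.1597]
[327.7 338.4  34. ] [0.5901 0.1034 0.044 ] [0.5794 0.1012 0.056 ] [0.4978 0.0847 0.1477] [0.4871 0.0825 0.1597]
[304.1 337.3  37.5] [0.5923 0.0799 0.044 ] [0.5815 0.079  0.056 ] [0.499  0.0716 0.1477] [0.4882 0.0706 0.1597]
[129.9 188.6 399.5] [ 0.4626 -0.085   0.044 ] [ 0.4584 -0.0776  0.056 ] [ 0.4265 -0.0206  0.1477] [ 0.4223 -0.0132  0.1597]
[ 316.4  196.  1202. ] [0.4462 0.0708 0.044 ] [0.4429 0.0703 0.056 ] [0.4173 0.0665 0.1477] [0.414  0.066  0.1597]
[188.3 188.5 775.5] [ 0.4554 -0.0365  0.044 ] [ 0.4516 -0.0316  0.056 ] [0.4225 0.0065 0.1477] [0.4187 0.0114 0.1597]
```

View pics/w9.png

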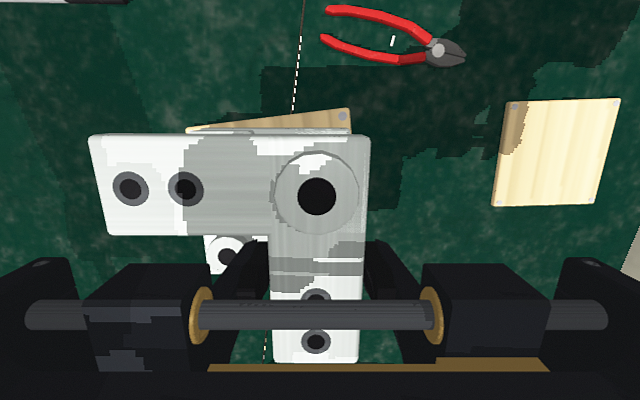

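The held bracket's heel is at (316,196) above the pile, and bracket A's boss shows at (226,257), so it's the right half-turn. That makes 11 pictures viewed, one over the limit, so I'll use only numbers from here.

```bash
python3 - <<'E'
from st import *
from holes import holes
f=avg(4)
for _ in range(3):
    f=grab('wrist'); s=read_state(); p=np.array(s['tool_pos'])
    H=holes(f,400,4000); h=[x for x in H if abs(x[0]-316)<4 and abs(x[1]-195)<4][0]
    g=[x for x in H if abs(x[0]-130)<5 and abs(x[1]-188)<5][0]; l=[x for x in H if abs(x[0]-315.5)<4 and abs(x[1]-341)<4][0]
    a=ray(f,h[:2],p[2]+.0117)[0]; b=ray(f,g[:2],p[2]-.0003)[0]; c=ray(f,l[:2],p[2]-.0003)[0]
    yaw=[np.degrees(np.arctan2(*(b-a)[1::-1])),np.degrees(np.arctan2(*(c-a)[1::-1]))-90]
    print(p.round(4),a.round(4),np.round(yaw,2),[np.round(x[:2],1).tolist() for x in H if 200<x[0]<250 and 230<x[1]<290])
E
```

```text
pos [0.4559 0.0739 0.1484] theta 98.37 z axis [ 1.e-04  0.e+00 -1.e+00] q6 -1.61 F [ 0.1  0.9 -4.9] w 0.0496 t 19.75
[0.4559 0.0738 0.1484] [0.4143 0.0659 0.1601] [-81.75 -81.9 ] []
[0.4559 0.0738 0.1484] [0.4143 0.0659 0.1601] [-81.74 -81.89] []
[0.4559 0.0738 0.1484] [0.4143 0.0659 0.1601] [-81.74 -81.89] []
```

A constant camera offset of -1.8 mm in y cancels when everything is measured by camera. The held heel needs (+2.1, +3.9) mm, which is tool x -0.065 and y +0.09. Lowering.

Request:
send_rows --pt "-0.065 0.09 0.4 0 0 0" --pt "0 0 0.6 0 0 0" --pt "0 0 0.6 0 0 0" --pt "0 0 0.3 0 0 0" --pt "0 0 0.2 0 0 0"

```text
clock: 20.4
tool_pos: [0.4573, 0.0777, 0.0633]
ee_rot: [-0.001, -0.073, 0.997, -0.0]
wrist_force: [-0.1, 0.3, -4.9]
grip_width: 0.0497
grasp_force: 30.0
```

Request:
send_rows --pt "0 0 0 0 0 0" --pt "0 0 0.03 0 0 0" --pt "0 0 0 0 0 0" --pt "0 0 0 0 0 0" --pt "0 0 0 0 0 0"

```text
clock: 20.9
tool_pos: [0.4585, 0.0779, 0.0638]
ee_rot: [0.001, -0.073, 0.997, 0.0]
wrist_force: [-0.6, 0.1, -5.8]
grip_width: 0.0496
grasp_force: 30.0
```

Request:
send_rows --pt "0 0 0.02 0 0 0" --pt "0 0 0.02 0 0 0" --pt "0 0 0 0 0 0"

```text
clock: 21.2
tool_pos: [0.4578, 0.0778, 0.0614]
ee_rot: [-0.0, -0.073, 0.997, -0.0]
wrist_force: [-0.2, 1.0, -5.5]
grip_width: 0.0497
grasp_force: 30.0
```

Request:
send_rows --pt "0 0 0.02 0 0 0" --pt "0 0 0 0 0 0" --pt "0 0 0 0 0 0"

```text
clock: 21.5
tool_pos: [0.458, 0.0778, 0.0607]
ee_rot: [-0.0, -0.073, 0.997, -0.0]
wrist_force: [-0.0, -0.5, -4.5]
grip_width: 0.05
grasp_force: 30.0
```

Request:
send_rows --pt "0 0 0.015 0 0 0" --pt "0 0 0 0 0 0" --pt "0 0 0 0 0 0"

```text
clock: 21.8
tool_pos: [0.458, 0.0778, 0.0605]
ee_rot: [-0.0, -0.073, 0.997, 0.0]
wrist_force: [-2.9, 0.9, 0.9]
grip_width: 0.0497
grasp_force: 30.0
```

Contact. Release and rise.

Request:
send_rows --pt "0 0 0.01 0 0 0" --pt "0 0 0 0 0 0"

```text
clock: 22.0
tool_pos: [0.458, 0.0778, 0.0605]
ee_rot: [-0.0, -0.073, 0.997, -0.0]
wrist_force: [-3.6, -0.3, 6.0]
grip_width: 0.0498
grasp_force: 30.0
```

Request:
send_rows --pt "0 0 0 0 0 0" --pt "0 0 0 0 0 0" --pt "0 0 0 0 0 0" --pt "0 0 0 0 0 0" --fingers 0.75

```text
clock: 22.4
tool_pos: [0.4582, 0.0778, 0.0598]
ee_rot: [0.0, -0.073, 0.997, -0.0]
wrist_force: [-0.5, 0.6, -0.2]
grip_width: 0.0661
grasp_force: 0.0
```

Request:
send_rows --pt "0 0 -0.3 0 0 0" --pt "0 0 -0.7 0 0 0" --pt "0 0 -1 0 0 0" --pt "0 0 -1 0 0 0" --pt "0 0 -1 0 0 0"

```text
clock: 22.9
tool_pos: [0.4577, 0.0778, 0.2221]
ee_rot: [0.0, -0.073, 0.997, 0.0]
wrist_force: [1.3, 1.0, -0.7]
grip_width: 0.0662
grasp_force: 0.0
```

Request:
send_rows --pt "0 0 -1 0 0 0" --pt "0 0 -1 0 0 0" --pt "-0.6 0 0 0 0 0" --pt "0 0 0 0 0 0" --pt "0 0 0 0 0 0"

```text
clock: 23.4
tool_pos: [0.4811, 0.0812, 0.2997]
ee_rot: [-0.001, -0.073, 0.997, -0.0]
wrist_force: [0.5, -0.5, 0.2]
grip_width: 0.0664
grasp_force: 0.0
```

```bash
cat > chk.py <<'E'
from st import *
from holes import holes
import pickle
f=avg(5)
for h in holes(f,400,1500): print(np.round(h,1), *[np.round(ray(f,h[:2],z)[0],4) for z in(.044,.056,.060,.072)])
E
python3 chk.py
```

```text
pos [0.4805 0.0812 0.2987] theta 98.4 z axis [-2.5e-03 -3.0e-04 -1.0e+00] q6 -1.6 F [ 0.8 -0.1  0.7] w 0.0663 t 23.65
[395.6 344.6 379.5] [0.7439 0.2502 0.044 ] [0.7334 0.2445 0.056 ] [0.7299 0.2427 0.06  ] [0.7194 0.237  0.072 ]
[368.9 339.7 332.5] [0.7406 0.2048 0.044 ] [0.7302 0.2005 0.056 ] [0.7267 0.1991 0.06  ] [0.7163 0.1949 0.072 ]
[555.4 241.2  50. ] [0.5291 0.4383 0.044 ] [0.5252 0.4268 0.056 ] [0.5239 0.423  0.06  ] [0.5201 0.4115 0.072 ]
[315.7 192.4  59. ] [0.5075 0.0826 0.044 ] [0.5044 0.0822 0.056 ] [0.5033 0.082  0.06  ] [0.5001 0.0816 0.072 ]
[256.  186.1 120. ] [5.106e-01 2.000e-04 4.400e-02] [0.5073 0.0024 0.056 ] [0.5062 0.0031 0.06  ] [0.503  0.0052 0.072 ]
[315.7 173.2  62.5] [0.4808 0.0788 0.044 ] [0.4785 0.0785 0.056 ] [0.4777 0.0783 0.06  ] [0.4754 0.078  0.072 ]
[265.9 123.5  66. ] [0.4261 0.0057 0.044 ] [0.4254 0.0076 0.056 ] [0.4252 0.0083 0.06  ] [0.4246 0.0102 0.072 ]
[244.8 123.5  66. ] [ 0.43   -0.0211  0.044 ] [ 0.4292 -0.0183  0.056 ] [ 0.429  -0.0174  0.06  ] [ 0.4282 -0.0146  0.072 ]
[316.  124.2 161. ] [0.4174 0.0698 0.044 ] [0.4171 0.0697 0.056 ] [0.4169 0.0697 0.06  ] [0.4166 0.0697 0.072 ]
```

The top heel measures (0.4166, 0.0697) against the base heel at (0.4159, 0.0700). All leg holes sit 62 mm from the heel at the level height of 60 mm, so the pile is level and in line to about 1 mm. Handing in.

```bash
python3 -c "
from bench import *
print(finish_job())"
```

```text
the job is handed in; nothing more can be done
None
```

Both loose brackets are stacked on the base bracket, each turned half round from the one below. Camera measurements put the pile level and in line to about 1–2 mm, and I handed the job in at about 24 s; I viewed 11 pictures, one over the limit of 10.

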